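# Hang up the rinse dipper to drain

## Robot

A 7-joint arm with a two-finger parallel gripper is mounted at the origin on a cart in front of the work surface, level with it; the furniture and walls round the work are solid. World frame = base frame: x ahead of the robot, y to its left, z up, the work surface at z = 0. Lengths are in mm, angles in rad, forces in N, time in s.
With the tool pointing down it reaches from about 350 to 900 mm from the base axis. Payload 8.1 kg.
Tool frame: the origin (TCP) lies at the very end of the fingers, on their centre line; the grasp point (between the pads) lies manip.tcp_to_grasp behind it (manip.tcp_to_grasp is the distance from the TCP to the grasp point, in mm); y points along the fingers, x is the direction in which the jaws open and shut, and the axes are right-handed (so a half turn about y gives the same grasp; the last joint's range is limited). The gripper opens to 85 mm and grips with 20 to 120 N. Pads are 22 mm wide; open, the fingers measure 114 mm over their backs; the gripper's body (76 mm by 85 mm) begins 54 mm behind the grasp point. The pads swing forward as they close: fully open they stand 13 mm farther back than shut.
Start: joints at [1.194, 0.434, 0.025, 1.573, -0.012, 1.134, -0.075], TCP at [168.97, -601.739, 231.323] pointing down, gripper open.
Joint ranges: [-2.62, 2.62], [-0.44, 2.09], [-1.27, 1.32], [0.08, 2.57], [-1.32, 4.46], [0.12, 2], [-2.74, 2.74]. Speed limits (rad/s): [2.22, 2.22, 3.01, 3.01, 3.14, 3.14, 3.14].

## Interface

Orientations are given as [roll, pitch, yaw] about the fixed x, y, z axes, in that order (R = Rz(yaw) Ry(pitch) Rx(roll)).
In Python, from bench import manip, imaging, workorder gives the robot as it stands.
- The arm moves only by the tool jog_arm, never from a script. Its argument "rows" is one flat list of numbers, 7 for each row, row after row: the shift along the tool's x, y, z in m, then the turn, a rotation vector about the tool's x, y, z in degrees, then the finger opening in m, from 0 to 0.0854. In form: [dx, dy, dz, ax, ay, az, gripper, dx, dy, dz, ax, ay, az, gripper, ...]. A call has 1 to 20 rows; each row shifts and turns the pose as measured when the row begins, along the tool's axes as they then stand; what a row does not reach is not made up. A row lasts 1/12 s, in which the tool goes at most 41.7 mm and 7.16 degrees, less where a joint would pass 70% of its speed; a pose out of reach is approached as far as the arm can. A call with a gripper value outside its range is refused whole. The fingers move at their own pace and stop on an object; "force" is the grip in N (left out, the last holds). Time passes only in rows, so rows that do not move let the fingers close. It gives the time, the measured TCP pose, the force and the opening at its end, in the units of the state.
- manip.state(): the state, without advancing time (a new reading comes with each control period).
- imaging.grab_frame(name): name is "side" or "top" or "wrist"; returns the picture (400x640x3 uint8, blue, green, red); there is no depth.
- imaging.camera_params(name): a dict with "camera_matrix" (3x3 intrinsics, pixels), "view" (4x4, takes a point from world to camera coordinates). Camera axes: x right, y up, looking along -z (the intrinsics and any distortion apply to the point x, -y, -z); pixel columns grow to the right and rows downward; lengths in mm; the calibration is good to about 2 mm. A picture is of the moment at which its call begins: read the wrist's pose just before it. camera_params takes no time and is no camera call; for the wrist camera it gives the pose at the moment of the call.
- workorder.sign_off(): hands the job in, once; it reports no verdict.
The state is a dict: "time_s": time; "joints": joint angles; "dq": joint speeds; "joint_efforts": joint torques, N m; "tcp_pos": TCP position; "tcp_rot": TCP orientation; "wrist_force": force on the tool from outside, world axes, zero at the start; "wrist_torque": the same for the moment, N m; "finger_gap": finger opening in mm.
Only numpy, scipy, OpenCV 4.12 (cv2) and the standard library are available. Lean on these libraries where they do the work, as an engineer would, in place of code of your own. Each camera call takes 0.05 s, during which the arm holds its last target. There are 200 camera calls.

## Task

Hang the blue-gripped dipper by its hook on the bar of the drip rack with the green pan, between the two posts, so that it hangs there quietly by itself. Its cup is heavy to one side, so lower the hook right down onto the bar before you let go, and release it slowly. Do not knock over or push about the yellow-gripped dipper or the jar.

Things in the scene. Friction and masses are not known exactly. Their poses are not given: they have to be found in the camera images.
- blue_dipper: steel rinse dipper with a blue grip, loose, about 0.2 kg, standing on its cup (64 mm across, 45 mm high). Origin: centre of the cup's underside; z up. A flat stem, 24 mm wide (y), 3 mm thick, rises at the cup's +x side and bends over at the top into a hook facing +x, away from the cup. Hung freely it leans some 15 to 20 degrees, the cup swinging in under the bar.
- blue_dipper_hook (a point): centre of the half circle (radius 14 mm) inside the blue dipper's downward-open hook, at (49, 0, 160) mm from the dipper's origin. x points from stem to lip, z up. The strap is 24 mm wide and 3 mm thick; the lip ends 21 mm below this point, flared outward. When it hangs, this point lies 6 to 8 mm below the bar's axis.
- blue_dipper_grip (a point): place to hold the blue dipper, 52 mm straight above the hook's centre: a solid upright blue plastic grip on top of the hook, 22 mm in x, 16 mm in y, 60 mm tall, from 36 mm below this point to 24 mm above it. Axes as the dipper's. Let go all at once, the hung dipper swings for a few seconds; with jaws on the two x faces, opened step by step, it leans over slowly.
- yellow_dipper: a second dipper, the same but with a yellow grip (236 mm high over all), standing loose on its cup; origin at the centre of the cup's underside. A bystander, to be left standing.
- jar: white screw jar with a red lid, 55 mm across, 80 mm high, standing loose; origin at the centre of its underside. A bystander.
- bar_mid (a point): middle of the drip rack's bar, on its axis, 215 mm above the table: a rubber-sleeved rod, 12 mm thick, along this point's y. Posts with 18 mm balls on top stand 118 mm to either side; nothing is higher. x is level, square to the bar; z up. Below lies a green drip pan 150 (x) by 270 (y) mm, rim 20 mm high. The rack is fixed; the cup may hang on either side.
There are look-alikes about, which are no part of the job. Leave any red look-alike of the blue_dipper alone.

How it is judged (in metres and radians):
On the way:
1. the blue dipper's hook is down over the bar (no more than 7 mm left to drop) while the gripper still holds it (x of blue_dipper_hook in the frame of bar_mid between -0.013 and 0.013 m and y of blue_dipper_hook in the frame of bar_mid between -0.085 and 0.085 m and z of blue_dipper_hook in the frame of bar_mid between -0.016 and -0.001 m and contact force between the fingers and blue_dipper above 0.5 N), for 0.1 s.
At the end, for the whole second after the job is handed in: The blue dipper hangs at rest by its hook on the bar: hook centre 1 to 16 mm below the bar axis, within 13 mm sideways of it and 85 mm along it from the middle; square to the bar within 20 degrees, leaning under 34 degrees (x of blue_dipper_hook in the frame of bar_mid between -0.013 and 0.013 m and y of blue_dipper_hook in the frame of bar_mid between -0.085 and 0.085 m and z of blue_dipper_hook in the frame of bar_mid between -0.016 and -0.001 m and angle between blue_dipper's own z axis and vertical below 0.6 rad and angle between the y axis of blue_dipper and the y axis of bar_mid, either way round below 0.35 rad and linear speed of blue_dipper below 0.05 m/s and angular speed of blue_dipper below 0.4 rad/s); the robot touches nothing.
It fails at once if the blue dipper drops or swings hard (over 1.5 m/s or 6 rad/s) (linear speed of blue_dipper above 1.5 m/s or angular speed of blue_dipper above 6 rad/s).
It fails at once if the yellow dipper is pushed more than 30 mm or tipped (distance of yellow_dipper from where it was at the start of the episode above 0.03 m or angle between yellow_dipper's own z axis and vertical above 0.5 rad).
It fails at once if the jar is pushed more than 30 mm or tipped (distance of jar from where it was at the start of the episode above 0.03 m or angle between jar's own z axis and vertical above 0.5 rad).
It also fails if it takes over 58 s, if anything falls off the work surface, if the arm or the gripper's body presses on something with over 40 N, if the wrist force passes 120 N, or if a joint passes its speed limit or range.

## Working session

There is one attempt and no reset: what is moved stays moved. The work goes in short steps, Python scripts to look and compute and a tool call to move; the robot and the scene stay as the last step left them, time stands still between calls to the robot, and variables do not carry over. Pictures are saved under pics/ and viewed, about 8 in all and at most 12, crops included, and the job is handed in when it is done.

Besides the shell and the picture viewer there is one more tool, called after ">>>" as name(argument=value, ...) on one line, values as JSON. jog_arm: Moves the arm, as the interface text tells. Its arguments: {"type":"object","properties":{"rows":{"type":"array"},"force":{"type":"number"}},"required":["rows"]}

```bash
mkdir -p pics; python3 - <<'E'
from bench import manip, imaging
import cv2, numpy as np
s=manip.state(); print({k:np.round(v,3).tolist() for k,v in s.items()}, manip.tcp_to_grasp)
for n in("side","top"):
    cv2.imwrite(f"pics/{n}1.png",imaging.grab_frame(n)); p=imaging.camera_params(n); print(n,{k:np.round(v,4).tolist() if not isinstance(v,str) else v for k,v in p.items()})
E
```

```text
{'time_s': 0.0, 'joints': [1.194, 0.435, 0.025, 1.574, -0.012, 1.134, -0.075], 'dq': [0.0, 0.003, 0.001, -0.001, -0.0, -0.001, -0.0], 'joint_efforts': [0.0, -67.047, 1.025, -31.622, 0.016, 0.012, 0.0], 'tcp_pos': [168.83, -601.244, 230.521], 'tcp_rot': [-1.571, 0.002, -1.297], 'wrist_force': [0.161, -0.327, -0.438], 'wrist_torque': [-0.012, 0.011, 0.023], 'finger_gap': 85.299} 18.700000000000003
side {'camera_matrix': [[402.2149, 0.0, 318.3476], [0.0, 402.2149, 194.2742], [0.0, 0.0, 1.0]], 'view': [[-1.0, -0.0059, -0.0074, 576.4272], [-0.0021, -0.6263, 0.7796, -6.4643], [-0.0092, 0.7796, 0.6263, -1646.84], [0.0, 0.0, 0.0, 1.0]]}
top {'camera_matrix': [[446.7233, 0.0, 321.4849], [0.0, 446.7233, 207.2046], [0.0, 0.0, 1.0]], 'view': [[-0.0102, -0.9999, 0.0034, 127.1467], [0.9773, -0.0092, 0.2116, -561.9943], [-0.2115, 0.0055, 0.9774, -1801.7602], [0.0, 0.0, 0.0, 1.0]]}
```

View pics/side1.png

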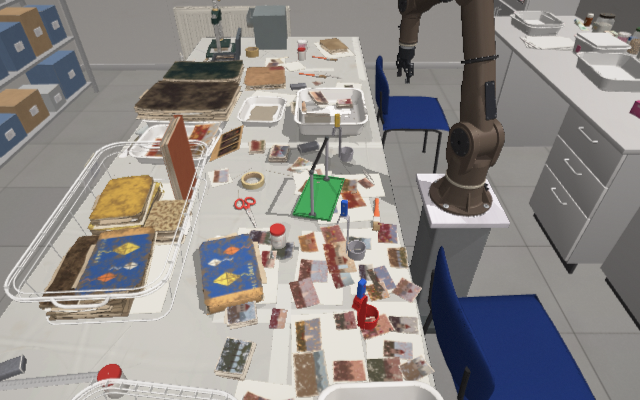

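View pics/top1.png

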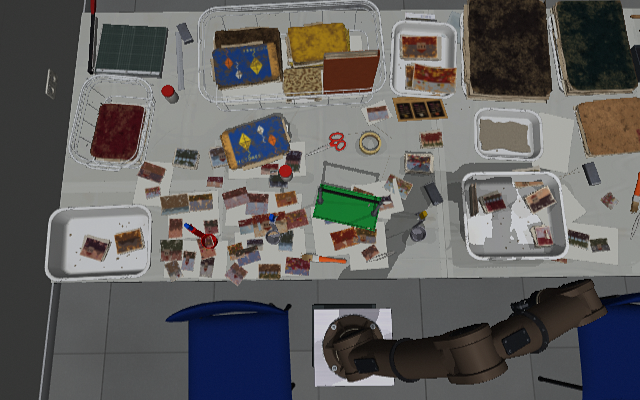

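Side view: steel dipper with blue grip at about (345,210), cup (356,248). A red look-alike is at (365,305), the green-pan rack at (318,190), yellow at (338,125)–(347,155), and the jar at (277,235). I'll zoom in on both views.

```bash
python3 - <<'E'
import cv2
s=cv2.imread("pics/side1.png")[105:275,225:395]; t=cv2.imread("pics/top1.png")[140:260,250:450]
cv2.imwrite("pics/c1.png",cv2.resize(s,None,fx=3.5,fy=3.5,interpolation=cv2.INTER_CUBIC))
cv2.imwrite("pics/c2.png",cv2.resize(t,None,fx=4,fy=4,interpolation=cv2.INTER_CUBIC))
E
```

```text
(no output)
```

View pics/c1.png

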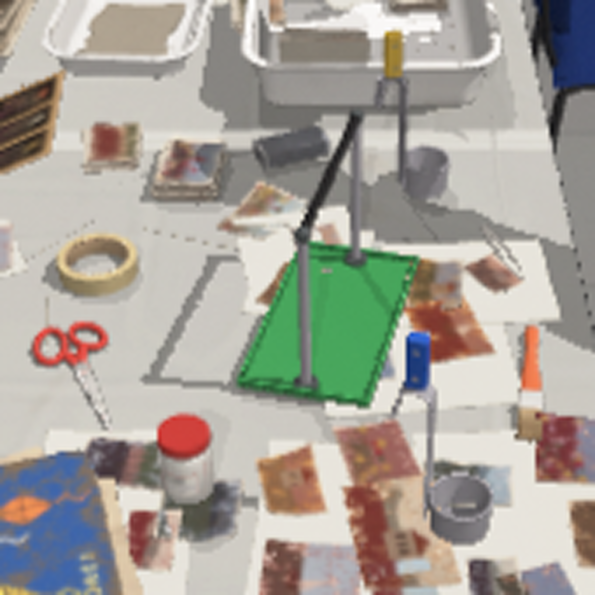

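View pics/c2.png

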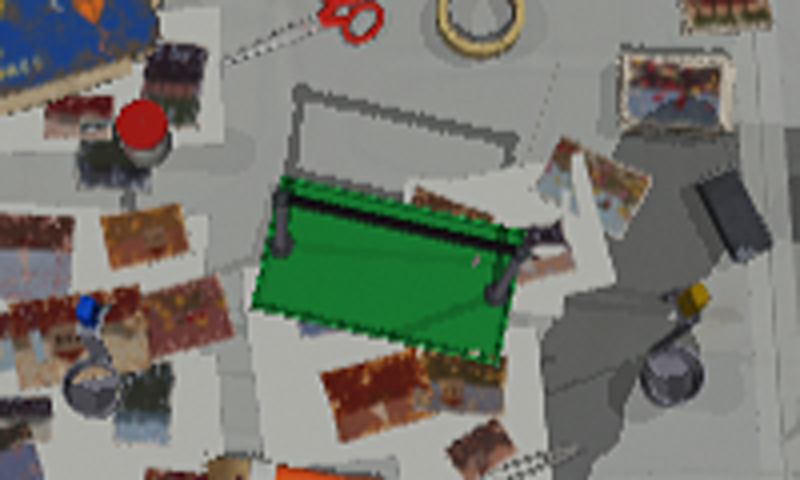

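Crops: the bar runs (303,232)–(355,113) in c1 and (283,200)–(523,243) in c2. The blue grip is at c1 (418,362) and c2 (88,310), with its cup rim at c1 (460,495) and c2 (93,385). Now I'll triangulate.

```bash
cat > h.py <<'E'
import numpy as np, cv2
from bench import imaging, manip
def P(n):
    p=imaging.camera_params(n); V=np.diag([1,-1,-1,1.])@np.array(p["view"]); return np.array(p["camera_matrix"])@V[:3]
def proj(n,X):
    q=P(n)@np.append(X,1); return q[:2]/q[2]
def tri(a,b):
    X=cv2.triangulatePoints(P("side"),P("top"),np.array(a,float),np.array(b,float))[:,0]; X=X[:3]/X[3]
    return X, np.hypot(*(proj("side",X)-a)), np.hypot(*(proj("top",X)-b))
def atz(n,uv,z):
    M=P(n); A=M[:,[0,1,3]].copy(); A[:,2]+=M[:,2]*z; q=np.linalg.solve(A,[*uv,1]); return q[:2]/q[2]
def blob(im,lo,hi,box):
    h=cv2.cvtColor(im,cv2.COLOR_BGR2HSV); m=cv2.inRange(h,lo,hi); k=np.zeros_like(m); x0,y0,x1,y1=box; k[y0:y1,x0:x1]=m[y0:y1,x0:x1]
    n,l,s,c=cv2.connectedComponentsWithStats(k); i=1+np.argmax(s[1:,4]); return c[i],s[i]
E
python3 - <<'E'
from h import *
S=cv2.imread("pics/side1.png");T=cv2.imread("pics/top1.png")
cs=lambda u,v:(225+u/3.5-.35,105+v/3.5-.35); ct=lambda u,v:(250+u/4-.4,140+v/4-.4)
np.set_printoptions(precision=1,suppress=True)
a,sa=blob(S,(105,120,60),(125,255,255),(330,190,360,225)); b,sb=blob(T,(105,120,60),(125,255,255),(262,205,285,225))
print("blue",a,sa,b,sb,tri(a,b), atz("side",a,212),atz("top",b,212))
a,sa=blob(S,(20,120,60),(32,255,255),(325,108,350,132)); b,sb=blob(T,(20,120,60),(32,255,255),(410,205,430,222))
print("yellow",tri(a,b))
for nm,p,q in [("cup",(460,495),(93,385)),("barL",(303,232),(283,200)),("barR",(355,113),(523,243)),("jarlid",(184,435),(142,126)),("ycup",(427,165),(671,372))]:
    print(nm,tri(cs(*p),ct(*q)))
for z,nm,p,q in [(45,"cup",(460,495),(93,385)),(215,"barL",(303,232),(283,200)),(215,"barR",(355,113),(523,243)),(0,'postL',(308,384),(282,248)),(0,'postR',(355,258),(495,294))]:
    print(nm,atz("side",cs(*p),z),atz("top",ct(*q),z))
for z,c in [(20,[(243,380),(312,243),(416,257),(368,402)])]:
    print("pan side",[atz("side",cs(*p),z) for p in c])
print("pan top",[atz("top",ct(*p),20) for p in [(286,180),(528,230),(500,360),(255,305)]])
E
```

```text
blue [343.8 207.2] [341 200   7  16  97] [271.  217.5] [269 214   5   8  31] (array([492.6, 314.8, 209.8]), np.float64(0.0370060387955783), np.float64(0.025022384180011955)) [492.7 317.4] [492.3 314.5]
yellow (array([ 498.8, -263.8,  207.7]), np.float64(0.4053755650440533), np.float64(0.36766118578342544))
cup (array([446.4, 324.5,  44. ]), np.float64(0.2391251901690773), np.float64(0.15967332958199887))
barL (array([598.9, 126.1, 216.7]), np.float64(0.11343143621104634), np.float64(0.08448948769410711))
barR (array([ 549.2, -101.5,  221.2]), np.float64(1.162314472166684), np.float64(0.9653672253190402))
jarlid (array([716.7, 273.1,  75.6]), np.float64(0.030590728044107514), np.float64(0.02044039137086086))
ycup (array([ 452.3, -276.1,   38.7]), np.float64(0.9405967410170897), np.float64(0.8273810519860126))
cup [445.8 325.7] [446.9 324.2]
barL [599.3 123.6] [598.9 126.1]
barR [ 544.7 -109.3] [ 554.4 -103. ]
postL [598.  112.5] [601. 127.]
postR [ 543.6 -122.5] [ 548.2 -101.2]
pan side [array([668.5, 128.2]), array([ 596.7, -126.8]), array([469.6, -97.2]), array([532.3, 164.2])]
pan top [array([671.5, 122. ]), array([ 613.7, -136.5]), array([ 473.2, -101.5]), array([534.7, 156.3])]
```

Grip is at about (492.5,315,210). The dipper faces about −12°, and the bar mid is near (573,11), with its x axis at about −13°. First I'll lift and swing round the base.

>>> jog_arm(rows=[0,-0.04,0,0,0,0,0.085,0,-0.04,0,0,0,0,0.085,0,-0.04,0,0,0,0,0.085,0,-0.03,0,0,0,0,0.085,-0.0013,0,0.04,0,-3.7,0,0.085,-0.0013,0,0.04,0,-3.7,0,0.085,-0.0013,0,0.04,0,-3.7,0,0.085,-0.0013,0,0.04,0,-3.7,0,0.085,-0.0013,0,0.04,0,-3.7,0,0.085,-0.0013,0,0.04,0,-3.7,0,0.085,-0.0013,0,0.04,0,-3.7,0,0.085,-0.0013,0,0.04,0,-3.7,0,0.085])

```text
time_s: 1.1
tcp_pos: [439.6, -441.1, 380.9]
tcp_rot: [-1.573, 0.013, -0.783]
wrist_force: [1.2, -0.7, -0.4]
finger_gap: 85.0
```

>>> jog_arm(rows=[-0.0013,0,0.04,0,-3.7,0,0.085,-0.0013,0,0.04,0,-3.7,0,0.085,-0.0013,0,0.04,0,-3.7,0,0.085,-0.0013,0,0.04,0,-3.7,0,0.085,-0.0013,0,0.04,0,-3.7,0,0.085,-0.0013,0,0.04,0,-3.7,0,0.085,-0.0013,0,0.04,0,-3.7,0,0.085,-0.0013,0,0.04,0,-3.7,0,0.085,-0.0013,0,0.04,0,-3.7,0,0.085,-0.0013,0,0.04,0,-3.7,0,0.085,-0.0013,0,0.04,0,-3.7,0,0.085,-0.0013,0,0.04,0,-3.7,0,0.085,-0.0013,0,0.04,0,-3.7,0,0.085,-0.0013,0,0.04,0,-3.7,0,0.085,-0.0013,0,0.04,0,-3.7,0,0.085,-0.0013,0,0.04,0,-3.7,0,0.085,-0.0013,0,0.04,0,-3.7,0,0.085])

```text
time_s: 2.52
tcp_pos: [578.2, 214.3, 374.4]
tcp_rot: [-1.552, 0.021, 0.368]
wrist_force: [-0.3, 0.2, -1.0]
finger_gap: 85.2
```

```bash
python3 - <<'E'
from h import *
cv2.imwrite("pics/w1.png",imaging.grab_frame("wrist")); s=manip.state(); print(np.round(s["tcp_pos"],1),np.round(s["tcp_rot"],3),np.round(s["joints"],2))
p=imaging.camera_params("wrist"); V=np.array(p["view"]); print(-V[:3,:3].T@V[:3,3]); print(np.round(V[:3,:3],2))
for X in [(492.5,315,236),(492.5,315,176),(446,324.5,45),(574,11,215)]: print(proj("wrist",X))
E
```

```text
[573.  224.6 375. ] [-1.545  0.021  0.385] [-0.06  0.43 -0.6   1.3   0.21  1.5  -0.25]
[549.68389289 287.13906687 520.05542389]
[[ 0.93  0.37 -0.02]
 [-0.37  0.89 -0.25]
 [-0.08  0.24  0.97]]
[274.12471732  56.37912731]
[283.49592916  67.1984054 ]
[266.30988221  60.78742169]
[252.93196487 359.70194434]
```

View pics/w1.png

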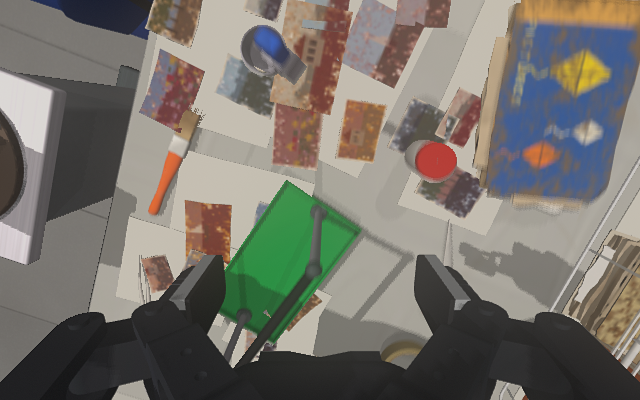

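Wrist view shows the blue dipper at (268,45), motion-blurred. Next I'll work out the move to above the grip, with jaws along the dipper's x.

```bash
cat >> h.py <<'E'
from scipy.spatial.transform import Rotation as Ro
def go(pos,yaw,end=None):
    s=manip.state(); R=Ro.from_euler("xyz",s["tcp_rot"]); G=Ro.from_euler("xyz",[-np.pi/2,0,np.radians(yaw)])
    print("dtool mm",np.round(R.inv().apply(np.array(pos)-s["tcp_pos"]),1),"rotvec deg",np.round((R.inv()*G).as_rotvec(degrees=True),2),
      "d in target frame",np.round(G.inv().apply(np.array(pos)-s["tcp_pos"]),1),"tcp",np.round(s["tcp_pos"],1),np.round(s["tcp_rot"],3),"t",s["time_s"],"F",np.round(s["wrist_force"],1),"gap",np.round(s["finger_gap"],1))
E
python3 -c "
from h import *
go((492,315,290),-12)"
```

```text
dtool mm [-39.4  88.7 112. ] rotvec deg [-1.08 34.05 -1.58] d in target frame [-98.1  85.   71.6] tcp [573.  224.6 375. ] [-1.545  0.021  0.385] t 2.5667 F [-5.1  7.4  1.1] gap 84.9
```

>>> jog_arm(rows=[0,0,0,-0.2,6.8,-0.3,0.085,0,0,0,-0.2,6.8,-0.3,0.085,0,0,0,-0.2,6.8,-0.3,0.085,0,0,0,-0.2,6.8,-0.3,0.085,0,0,0,-0.2,6.8,-0.3,0.085,-0.024,0.021,0.018,0,0,0,0.085,-0.024,0.021,0.018,0,0,0,0.085,-0.024,0.021,0.018,0,0,0,0.085,-0.024,0.021,0.018,0,0,0,0.085,0,0,0,0,0,0,0.085,0,0,0,0,0,0,0.085,0,0,0,0,0,0,0.085])

```text
time_s: 3.57
tcp_pos: [488.2, 323.1, 283.6]
tcp_rot: [-1.574, 0.007, -0.231]
wrist_force: [-0.8, 0.3, -0.1]
finger_gap: 84.8
```

```bash
python3 - <<'E'
from h import *
go((492,315,290),-12)
im=imaging.grab_frame("wrist"); cv2.imwrite("pics/w2.png",im)
for X in [(492.5,315,236),(492.5,315,176),(446,324.5,45),(574,11,215)]: print(proj("wrist",X))
E
```

```text
dtool mm [ 5.5 -6.4 -7. ] rotvec deg [ 0.19 -1.23 -0.41] d in target frame [ 5.4 -6.4 -7.1] tcp [488.2 323.1 283.6] [-1.574  0.007 -0.231] t 3.5667 F [-0.8  0.3 -0.1] gap 84.8
[329.09897556 232.805456  ]
[327.37830952 205.09567978]
[285.96741372 174.33410346]
[485.84073536 500.56414542]
```

View pics/w2.png

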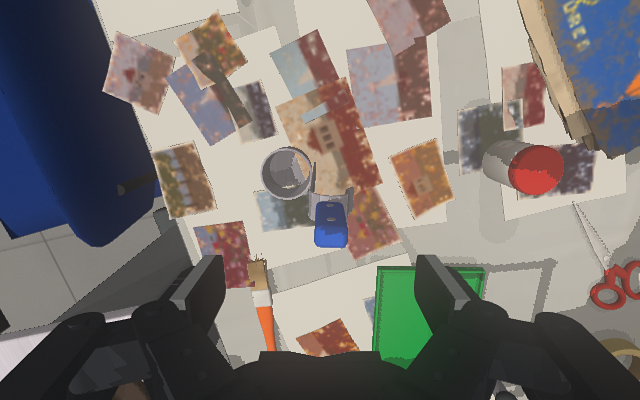

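The wrist view agrees: grip top is at (331,237) against a predicted (329,233), and cup rim at (287,173) against (286,174). I'll centre and descend.

>>> jog_arm(rows=[0.006,0,-0.0075,0.2,-1.2,-0.4,0.085,0,0,0,0,0,0,0.085,0,0.02,0,0,0,0,0.085,0,0.02,0,0,0,0,0.085,0,0.02,0,0,0,0,0.085,0,0.015,0,0,0,0,0.085,0,0,0,0,0,0,0.085,0,0,0,0,0,0,0.085])

```text
time_s: 4.28
tcp_pos: [502.7, 309.5, 211.9]
tcp_rot: [-1.564, -0.009, -0.229]
wrist_force: [-0.2, -0.2, -0.1]
finger_gap: 85.1
```

```bash
python3 -c "
from h import *
go((492.5,314.5,192),-12)"
```

```text
dtool mm [-11.3  19.8   2.4] rotvec deg [-0.36 -1.12  0.52] d in target frame [-11.   19.9   2.7] tcp [502.7 309.5 211.9] [-1.564 -0.009 -0.229] t 4.2833 F [-0.2 -0.2 -0.1] gap 85.1
```

>>> jog_arm(rows=[-0.0055,0.004,0.0012,-0.2,-0.5,0.2,0.085,-0.0055,0.004,0.0012,-0.2,-0.5,0.2,0.085,0,0.006,0,0,0,0,0.085,0,0.006,0,0,0,0,0.085,0,0,0,0,0,0,0.085,0,0,0,0,0,0,0.085])

```text
time_s: 4.78
tcp_pos: [493.7, 316.1, 194.2]
tcp_rot: [-1.568, -0.005, -0.212]
wrist_force: [0.3, 0.2, -0.6]
finger_gap: 85.1
```

```bash
python3 -c "
from h import *
go((492.5,314.5,192),-12)"
```

```text
dtool mm [-0.9  2.2 -1.8] rotvec deg [-0.17 -0.14  0.3 ] d in target frame [-0.9  2.2 -1.8] tcp [493.7 316.1 194.2] [-1.568 -0.005 -0.212] t 4.7833 F [ 0.3  0.2 -0.6] gap 85.1
```

>>> jog_arm(rows=[-0.001,0.001,-0.0015,-0.2,0,0.3,0.06,0,0,0,0,0,0,0.04,0,0,0,0,0,0,0.035,0,0,0,0,0,0,0.03,0,0,0,0,0,0,0.027,0,0,0,0,0,0,0.024,0,0,0,0,0,0,0.02,0,0,0,0,0,0,0.01,0,0,0,0,0,0,0.01,0,0,0,0,0,0,0.01,0,0,0,0,0,0,0.01], force=50)

```text
time_s: 5.7
tcp_pos: [493.0, 314.8, 193.9]
tcp_rot: [-1.571, -0.001, -0.213]
wrist_force: [-0.7, -0.2, -0.7]
finger_gap: 21.4
```

```bash
python3 -c "
from h import *
go((492.5,314.5,192),-13)"
```

```text
dtool mm [-0.4  1.9 -0.4] rotvec deg [-0.01  0.82  0.03] d in target frame [-0.4  1.9 -0.4] tcp [493.  314.8 193.9] [-1.571e+00 -1.000e-03 -2.130e-01] t 5.7 F [-0.7 -0.2 -0.7] gap 21.4
```

>>> jog_arm(rows=[0,-0.01,0,0,0,0,0.01,0,-0.02,0,0,0,0,0.01,0,-0.025,0,0,0,0,0.01,0,-0.025,0,0,0,0,0.01,0,-0.025,0,0,0,0,0.01,0,-0.015,0,0,0,0,0.01,0,0,0,0,0,0,0.01,0,0,0,0,0,0,0.01,0.006,0,-0.014,0,0,0,0.01,0.012,0,-0.024,0,0,0,0.01,0.012,0,-0.024,0,0,0,0.01,0.012,0,-0.024,0,0,0,0.01,0.012,0,-0.024,0,0,0,0.01])

```text
time_s: 6.78
tcp_pos: [515.9, 197.3, 315.0]
tcp_rot: [-1.576, 0.012, -0.197]
wrist_force: [1.5, 0.2, -2.3]
finger_gap: 21.6
```

```bash
python3 -c "
from h import *
go((574,11,310),-13)"
```

```text
dtool mm [  93.4    4.6 -171.4] rotvec deg [ 0.28  1.74 -0.7 ] d in target frame [  98.5    5.  -168.5] tcp [515.9 197.3 315. ] [-1.576  0.012 -0.197] t 6.7833 F [ 1.5  0.2 -2.3] gap 21.6
```

>>> jog_arm(rows=[0.012,0,-0.022,0,0.3,-0.1,0.01,0.012,0,-0.022,0,0.3,-0.1,0.01,0.012,0,-0.022,0,0.3,-0.1,0.01,0.012,0,-0.022,0,0.3,-0.1,0.01,0.012,0,-0.022,0,0.3,-0.1,0.01,0.012,0,-0.018,0,0,0,0.01,0.008,0,-0.01,0,0,0,0.01,0.004,0,-0.004,0,0,0,0.01,0,0,0,0,0,0,0.01,0,0,0,0,0,0,0.01,0,0,0,0,0,0,0.01])

```text
time_s: 7.7
tcp_pos: [564.4, 25.2, 301.2]
tcp_rot: [-1.587, 0.022, -0.23]
wrist_force: [0.0, 0.7, -3.7]
finger_gap: 21.4
```

```bash
python3 - <<'E'
from h import *
go((574,11,310),-13)
S=imaging.grab_frame("side");T=imaging.grab_frame("top");W=imaging.grab_frame("wrist")
o=np.zeros((600,800,3),np.uint8)
o[:420,:400]=cv2.resize(S[140:245,280:380],None,fx=4,fy=4,interpolation=cv2.INTER_CUBIC)
o[:300,400:]=cv2.resize(T[155:230,305:405],None,fx=4,fy=4,interpolation=cv2.INTER_CUBIC)
o[300:550,400:]=cv2.resize(W,(400,250))
cv2.imwrite("pics/m1.png",o); cv2.imwrite("pics/W3.png",W)
E
```

```text
dtool mm [ 12.4  -8.9 -11.8] rotvec deg [ 0.9  -0.2  -1.26] d in target frame [ 12.5  -8.8 -11.7] tcp [564.4  25.2 301.2] [-1.587  0.022 -0.23 ] t 7.7 F [ 0.   0.7 -3.7] gap 21.4
```

View pics/m1.png

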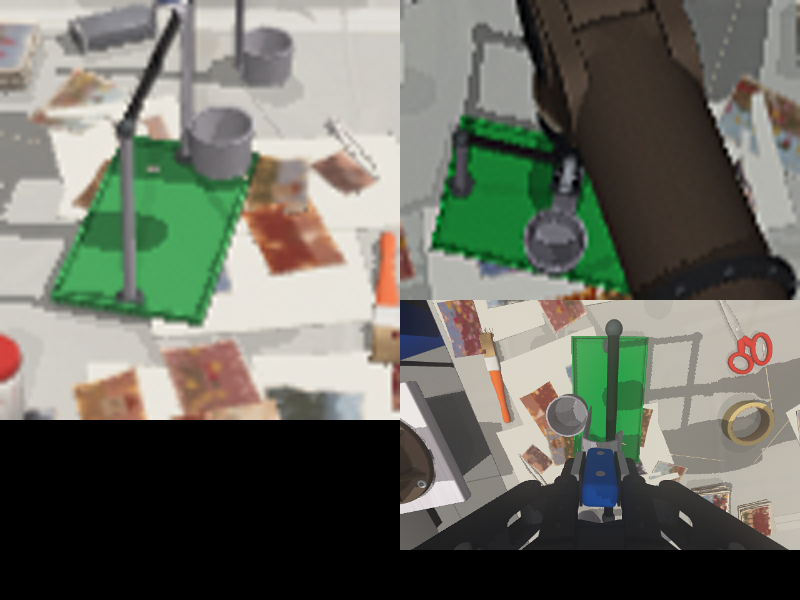

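Montage: the dipper is held upright over the rack, near bar middle. The wrist view shows the bar at montage (613,325–440), parallel to the hook strap and a bit to +x. I'll measure the bar line in the wrist image.

```bash
python3 - <<'E'
from h import *
W=cv2.imread("pics/W3.png"); T=cv2.imread("pics/top1.png")
g=W.astype(int).sum(2); pts=[]
for v in range(75,200,8):
    r=g[v,315:370]; m=np.where(r<240)[0]
    if len(m): pts.append((315+(m.min()+m.max())/2,v)); print(v,m.min()+315,m.max()+315,end="; ")
w=np.array([atz("wrist",p,215) for p in pts]); 
vx,vy,x0,y0=cv2.fitLine(w.astype(np.float32),cv2.DIST_HUBER,0,.01,.01).ravel()
print("\nbar line at y=11: x",x0+(11-y0)*vx/vy,"yaw",np.degrees(np.arctan2(-vx/vy,1)), "y25:",x0+(25-y0)*vx/vy)
print("ball", atz("wrist",(341,43),224))
# top view dark bar
gt=T.astype(int).sum(2); q=[]
for u in range(326,378,4):
    c=gt[180:206,u]; v=180+np.argmin(c); k=np.arange(max(v-3,180),min(v+4,206)); wt=np.clip(150-gt[k,u],0,None)
    if wt.sum()>0: q.append(atz("top",(u,(k*wt).sum()/wt.sum()),215))
vx,vy,x0,y0=cv2.fitLine(np.array(q,np.float32),cv2.DIST_HUBER,0,.01,.01).ravel()
print("top: x at y11",x0+(11-y0)*vx/vy,"yaw",np.degrees(np.arctan2(-vx/vy,1)))
for X in [(*manip.state()["tcp_pos"][:2],301.2-33.9+76)]: print("grip top pred",proj("wrist",X))
print(blob(W,(105,120,60),(125,255,255),(270,200,370,370)))
E
```

```text
75 332 350; 83 332 350; 91 332 349; 99 332 349; 107 332 349; 115 331 348; 123 331 348; 131 331 369; 139 330 369; 147 324 369; 155 323 369; 163 325 369; 171 330 369; 179 330 346; 187 330 346; 195 329 345; 
bar line at y=11: x 576.19714 yaw -11.600438 y25: 579.07104
ball [599.77589052 127.03574025]
top: x at y11 573.23584 yaw -13.929326
grip top pred [318.86035602 309.675309  ]
(array([319.5328818 , 287.49442867]), array([ 290,  237,   60,   95, 4577], dtype=int32))
```

```bash
python3 - <<'E'
from h import *
pts=[(341,75),(341,83),(340.5,91),(340.5,99),(340.5,107),(339.5,115),(339.5,123),(338,179),(338,187),(337,195)]
w=np.array([atz("wrist",p,215) for p in pts]); k=np.polyfit(w[:,1],w[:,0],1)
print(np.polyval(k,[11,25,118]),np.degrees(np.arctan(-k[0])),w[[0,-1]])
go((np.polyval(k,11),11,275),-13)
E
```

```text
[571.95983016 575.44762976 598.61658425] -13.98924012918636 [[596.42857785 109.5375188 ]
 [576.28955845  29.55233688]]
dtool mm [ 11.1  26.7 -12. ] rotvec deg [ 0.89 -0.15 -1.21] d in target frame [ 10.5  26.7 -12.4] tcp [564.5  25.5 301.7] [-1.586  0.021 -0.23 ] t 7.85 F [ 0.4 -0.2 -1.5] gap 21.8
```

>>> jog_arm(rows=[0.004,0.002,-0.004,0.3,0.3,-0.4,0.01,0.004,0.002,-0.004,0.3,0.3,-0.4,0.01,0.003,0,-0.004,0.3,0.2,-0.4,0.01,0,0,0,0,0,0,0.01,0,0,0,0,0,0,0.01,0,0,0,0,0,0,0.01])

```text
time_s: 8.35
tcp_pos: [572.9, 11.4, 297.8]
tcp_rot: [-1.569, -0.003, -0.242]
wrist_force: [-0.2, -0.1, -2.8]
finger_gap: 21.4
```

```bash
python3 - <<'E'
from h import *
go((572.6,11,242),-14)
W=imaging.grab_frame("wrist"); cv2.imwrite("pics/W4.png",W); g=W.astype(int).sum(2)
pts=[]
for v in list(range(75,200,6)):
    m=np.where(g[v,300:380]<240)[0]
    if len(m) and 12<np.ptp(m)<22: pts.append((300+(m.min()+m.max())/2,v))
w=np.array([atz("wrist",p,215) for p in pts]); k=np.polyfit(w[:,1],w[:,0],1)
print(pts,np.polyval(k,[11]),np.degrees(np.arctan(-k[0])))
E
```

```text
dtool mm [-0.4 55.8 -0.6] rotvec deg [-0.12  0.12  0.2 ] d in target frame [-0.2 55.8 -0.5] tcp [572.9  11.4 297.8] [-1.569 -0.003 -0.242] t 8.35 F [-0.2 -0.1 -2.8] gap 21.4
[(np.float64(318.5), 87), (np.float64(318.5), 111)] [571.82521264] -13.978966888826443
```

>>> jog_arm(rows=[0,0.006,0,0,0,0,0.01,0,0.006,0,0,0,0,0.01,0,0.006,0,0,0,0,0.01,0,0.006,0,0,0,0,0.01,0,0,0,0,0,0,0.01,0,0,0,0,0,0,0.01])

```text
time_s: 8.9
tcp_pos: [572.5, 12.3, 270.5]
tcp_rot: [-1.569, -0.002, -0.241]
wrist_force: [0.6, 0.5, -2.6]
finger_gap: 21.5
```

```bash
python3 -c "
from h import *
go((572.3,11,242),-14)"
```

```text
dtool mm [ 0.  28.5 -1.3] rotvec deg [-0.12  0.18  0.12] d in target frame [ 0.1 28.5 -1.3] tcp [572.5  12.3 270.5] [-1.569 -0.002 -0.241] t 8.9 F [ 0.6  0.5 -2.6] gap 21.5
```

>>> jog_arm(rows=[0,0.004,0,0,0,0,0.01,0,0.004,0,0,0,0,0.01,0,0.004,0,0,0,0,0.01,0,0.004,0,0,0,0,0.01,0,0.003,0,0,0,0,0.01,0,0,0,0,0,0,0.01,0,0,0,0,0,0,0.01])

```text
time_s: 9.48
tcp_pos: [572.6, 12.4, 249.3]
tcp_rot: [-1.569, -0.002, -0.241]
wrist_force: [0.7, -0.4, -2.0]
finger_gap: 21.7
```

```bash
python3 - <<'E'
from h import *
go((572.3,11,242),-14)
S=imaging.grab_frame("side");T=imaging.grab_frame("top");W=imaging.grab_frame("wrist")
o=np.zeros((600,800,3),np.uint8)
o[:420,:400]=cv2.resize(S[110:215,280:380],None,fx=4,fy=4,interpolation=cv2.INTER_CUBIC)
o[:300,400:]=cv2.resize(T[155:230,305:405],None,fx=4,fy=4,interpolation=cv2.INTER_CUBIC)
o[300:600,400:]=cv2.resize(W[60:360,120:520],(400,300))
cv2.imwrite("pics/m2.png",o)
E
```

```text
dtool mm [ 0.   7.3 -1.5] rotvec deg [-0.12  0.19  0.1 ] d in target frame [ 0.   7.3 -1.4] tcp [572.6  12.4 249.3] [-1.569 -0.002 -0.241] t 9.4833 F [ 0.7 -0.4 -2. ] gap 21.7
```

View pics/m2.png

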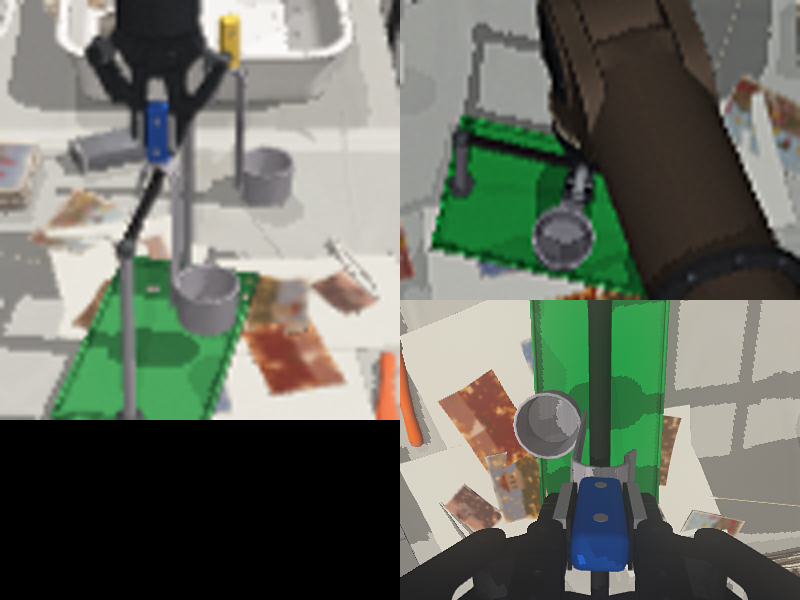

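The bar at (600,300–465) in the wrist panel passes between stem (580) and lip (632), so the hook straddles it. I'll lower gently until contact.

>>> jog_arm(rows=[0,0.0025,0,0,0,0,0.01,0,0.002,0,0,0,0,0.01,0,0.0015,0,0,0,0,0.01,0,0.001,0,0,0,0,0.01,0,0,0,0,0,0,0.01,0,0,0,0,0,0,0.01])

```text
time_s: 10.13
tcp_pos: [573.1, 12.5, 242.5]
tcp_rot: [-1.568, -0.003, -0.241]
wrist_force: [-0.5, -0.2, -3.0]
finger_gap: 21.6
```

>>> jog_arm(rows=[0,0.001,0,0,0,0,0.01,0,0.001,0,0,0,0,0.01,0,0,0,0,0,0,0.01,0,0,0,0,0,0,0.01])

```text
time_s: 10.47
tcp_pos: [573.3, 12.5, 240.8]
tcp_rot: [-1.568, -0.004, -0.241]
wrist_force: [0.1, -0.1, -2.3]
finger_gap: 21.7
```

>>> jog_arm(rows=[-0.0005,0.001,0,0,0,0.1,0.01,0,0.001,0,0,0,0.1,0.01,0,0,0,0,0,0,0.01,0,0,0,0,0,0,0.01])

```text
time_s: 10.8
tcp_pos: [573.4, 12.5, 241.0]
tcp_rot: [-1.568, -0.003, -0.241]
wrist_force: [-0.6, 0.1, -2.3]
finger_gap: 21.5
```

>>> jog_arm(rows=[0,0.002,0,0,0,0.1,0.01,0,0.002,0,0,0,0.1,0.01,0,0.001,0,0,0,0,0.01,0,0.001,0,0,0,0,0.01])

```text
time_s: 11.13
tcp_pos: [573.6, 12.5, 240.6]
tcp_rot: [-1.568, -0.003, -0.242]
wrist_force: [-3.1, -0.5, 6.0]
finger_gap: 21.5
```

Seated: the wrist force went from −2.3 to +6 N. I'll relax, then open step by step.

>>> jog_arm(rows=[0,0,0,0,0,0,0.01,0,0,0,0,0,0,0.01,0,0,0,0,0,0,0.022,0,0,0,0,0,0,0.0225,0,0,0,0,0,0,0.023,0,0,0,0,0,0,0.0235,0,0,0,0,0,0,0.024,0,0,0,0,0,0,0.025,0,0,0,0,0,0,0.026,0,0,0,0,0,0,0.027,0,0,0,0,0,0,0.028,0,0,0,0,0,0,0.029,0,0,0,0,0,0,0.03,0,0,0,0,0,0,0.031,0,0,0,0,0,0,0.032,0,0,0,0,0,0,0.032], force=20)

```text
time_s: 12.47
tcp_pos: [573.0, 13.0, 239.7]
tcp_rot: [-1.568, -0.001, -0.242]
wrist_force: [-0.2, 0.1, -0.6]
finger_gap: 31.8
```

```bash
python3 - <<'E'
from h import *
go((572.3,11,242),-14)
S=imaging.grab_frame("side");W=imaging.grab_frame("wrist")
o=np.zeros((420,800,3),np.uint8)
o[:420,:400]=cv2.resize(S[110:215,280:380],None,fx=4,fy=4,interpolation=cv2.INTER_CUBIC)
o[:300,400:]=W[60:360,120:520]
cv2.imwrite("pics/m3.png",o)
E
```

```text
dtool mm [-0.2 -2.3 -2.2] rotvec deg [-0.16  0.16  0.08] d in target frame [-0.2 -2.3 -2.2] tcp [573.   13.  239.7] [-1.568e+00 -1.000e-03 -2.420e-01] t 12.4667 F [-0.2  0.1 -0.6] gap 31.8
```

View pics/m3.png

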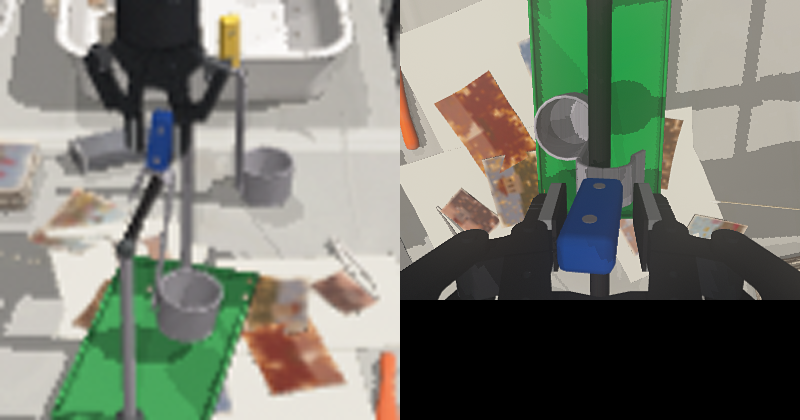

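It hangs on the bar and leans against the −x pad, with the cup swinging under as expected. Continuing to open.

>>> jog_arm(rows=[0,0,0,0,0,0,0.033,0,0,0,0,0,0,0.034,0,0,0,0,0,0,0.035,0,0,0,0,0,0,0.036,0,0,0,0,0,0,0.037,0,0,0,0,0,0,0.038,0,0,0,0,0,0,0.039,0,0,0,0,0,0,0.04,0,0,0,0,0,0,0.041,0,0,0,0,0,0,0.042,0,0,0,0,0,0,0.043,0,0,0,0,0,0,0.044,0,0,0,0,0,0,0.045,0,0,0,0,0,0,0.046,0,0,0,0,0,0,0.047,0,0,0,0,0,0,0.048,0,0,0,0,0,0,0.049,0,0,0,0,0,0,0.05,0,0,0,0,0,0,0.051,0,0,0,0,0,0,0.052])

```text
time_s: 14.23
tcp_pos: [573.6, 12.9, 240.1]
tcp_rot: [-1.568, -0.003, -0.242]
wrist_force: [-0.1, 0.3, -0.2]
finger_gap: 52.0
```

>>> jog_arm(rows=[0,0,0,0,0,0,0.053,0,0,0,0,0,0,0.054,0,0,0,0,0,0,0.055,0,0,0,0,0,0,0.056,0,0,0,0,0,0,0.057,0,0,0,0,0,0,0.058,0,0,0,0,0,0,0.059,0,0,0,0,0,0,0.06,0,0,0,0,0,0,0.061,0,0,0,0,0,0,0.062,0,0,0,0,0,0,0.064,0,0,0,0,0,0,0.066,0,0,0,0,0,0,0.068,0,0,0,0,0,0,0.07,0,0,0,0,0,0,0.073,0,0,0,0,0,0,0.076,0,0,0,0,0,0,0.079,0,0,0,0,0,0,0.082,0,0,0,0,0,0,0.085,0,0,0,0,0,0,0.085])

```text
time_s: 15.9
tcp_pos: [573.7, 12.9, 240.1]
tcp_rot: [-1.568, -0.003, -0.242]
wrist_force: [-0.3, -0.0, 0.1]
finger_gap: 85.0
```

```bash
python3 - <<'E'
from h import *
go((572.3,11,242),-14)
S=imaging.grab_frame("side");W=imaging.grab_frame("wrist")
o=np.zeros((420,800,3),np.uint8)
o[:420,:400]=cv2.resize(S[110:215,280:380],None,fx=4,fy=4,interpolation=cv2.INTER_CUBIC)
o[:300,400:]=W[60:360,120:520]
cv2.imwrite("pics/m4.png",o)
E
```

```text
dtool mm [-0.9 -1.9 -2.2] rotvec deg [-0.18  0.15  0.16] d in target frame [-0.9 -1.9 -2.2] tcp [573.7  12.9 240.1] [-1.568 -0.003 -0.242] t 15.9 F [-0.3 -0.   0.1] gap 85.0
```

View pics/m4.png

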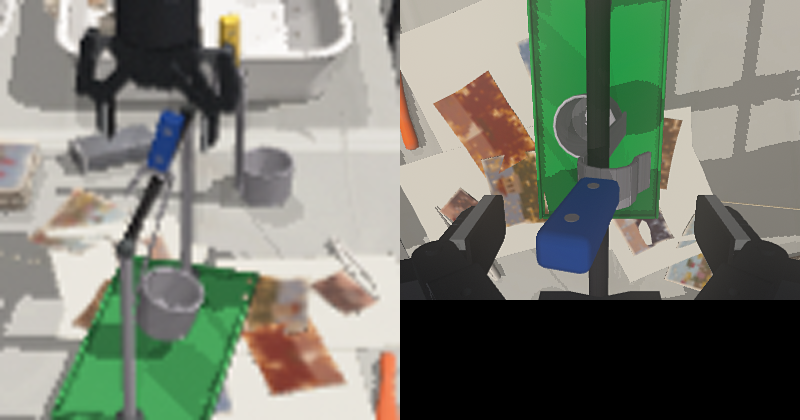

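The dipper hangs free between the open jaws, grip at (578,225) clear of both pads. I'll shift slightly toward −x and withdraw upward.

>>> jog_arm(rows=[-0.004,-0.003,0,0,0,0,0.085,-0.004,-0.005,0,0,0,0,0.085,0,-0.01,0,0,0,0,0.085,0,-0.012,0,0,0,0,0.085,0,-0.015,0,0,0,0,0.085,0,-0.02,0,0,0,0,0.085,0,-0.025,0,0,0,0,0.085,0,-0.025,0,0,0,0,0.085,0,-0.02,0,0,0,0,0.085,0,0,0,0,0,0,0.085,0,0,0,0,0,0,0.085,0,0,0,0,0,0,0.085,0,0,0,0,0,0,0.085,0,0,0,0,0,0,0.085,0,0,0,0,0,0,0.085,0,0,0,0,0,0,0.085,0,0,0,0,0,0,0.085,0,0,0,0,0,0,0.085,0,0,0,0,0,0,0.085,0,0,0,0,0,0,0.085])

```text
time_s: 17.67
tcp_pos: [560.7, 15.5, 386.9]
tcp_rot: [-1.568, -0.001, -0.24]
wrist_force: [-0.4, 0.8, -0.6]
finger_gap: 84.9
```

>>> jog_arm(rows=[0,0,0,0,0,0,0.085,0,0,0,0,0,0,0.085,0,0,0,0,0,0,0.085,0,0,0,0,0,0,0.085,0,0,0,0,0,0,0.085,0,0,0,0,0,0,0.085,0,0,0,0,0,0,0.085,0,0,0,0,0,0,0.085,0,0,0,0,0,0,0.085,0,0,0,0,0,0,0.085,0,0,0,0,0,0,0.085,0,0,0,0,0,0,0.085])

```text
time_s: 18.67
tcp_pos: [560.7, 15.5, 386.9]
tcp_rot: [-1.568, -0.001, -0.24]
wrist_force: [0.7, 0.3, 0.6]
finger_gap: 84.9
```

```bash
python3 - <<'E'
from h import *
go((572.3,11,242),-14)
W=imaging.grab_frame("wrist");S=imaging.grab_frame("side")
a=W.astype(int)
import time
for i in range(8): W2=imaging.grab_frame("wrist")
b=W2.astype(int); d=np.abs(a-b).max(2)
for i in range(8): W3=imaging.grab_frame("wrist")
print("changed px",(d>40).sum(), (np.abs(W3.astype(int)-b).max(2)>40).sum())
print(blob(W,(105,120,60),(125,255,255),(220,100,420,400))[0],blob(W2,(105,120,60),(125,255,255),(220,100,420,400))[0],blob(W3,(105,120,60),(125,255,255),(220,100,420,400))[0])
S0=cv2.imread("pics/side1.png")
for c,lo,hi,box in (("yel",(20,120,60),(32,255,255),(325,108,350,132)),("jar",(0,150,80),(5,255,255),(262,215,295,250))): print(c,blob(S0,lo,hi,box)[0],blob(S,lo,hi,box)[0])
o=np.zeros((420,800,3),np.uint8)
o[:420,:400]=cv2.resize(S[110:215,280:380],None,fx=4,fy=4,interpolation=cv2.INTER_CUBIC)
o[:400,400:]=W3[:400,120:520]
cv2.imwrite("pics/m5.png",o)
E
```

```text
dtool mm [ 12.1 144.9  -2.1] rotvec deg [-0.16  0.27  0.07] d in target frame [ 12.3 144.9  -1.6] tcp [560.7  15.5 386.9] [-1.568e+00 -1.000e-03 -2.400e-01] t 18.6667 F [0.7 0.3 0.6] gap 84.9
changed px 200 134
[324.38558352 194.82265446] [324.43363844 194.77574371] [324.4221968  194.79977117]
yel [336.83333333 119.95      ] [336.71929825 120.12280702]
jar [276.74285714 229.23571429] [276.73381295 229.1942446 ]
```

View pics/m5.png

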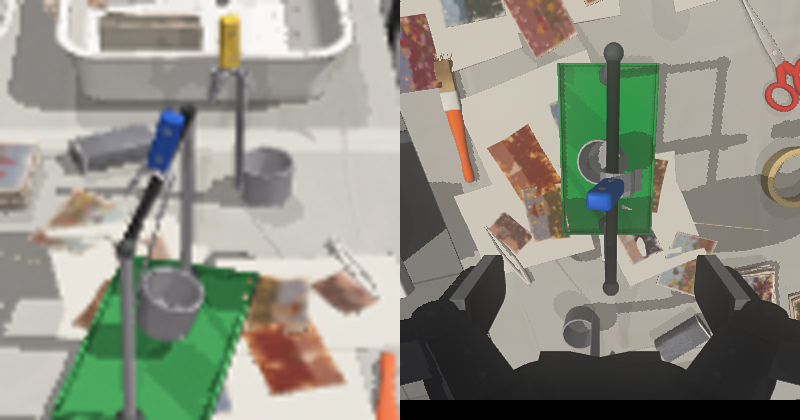

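The dipper hangs still by its hook, near the middle of the bar and leaning as expected. The gripper is clear, and the yellow dipper and jar have not moved. Handing in.

```bash
python3 -c "
from bench import workorder
print(workorder.sign_off())"
```

```text
the job is handed in; nothing more can be done
None
```

The blue-gripped dipper is hanging by its hook on the bar of the green-pan rack, near the middle. I handed the job in at about 19.5 s of the 58 s limit; no verdict was reported.

I gripped it on the two x faces and lowered the hook until the wrist force went from about −2.3 to +6 N, which showed it was resting on the bar. I then opened the jaws in steps of about 0.5 to 3 mm, so it leaned over slowly, and withdrew upward.

- **At rest:** over about 0.8 s of wrist pictures the grip moved less than 0.1 px.
- **Robot clear:** the gripper was about 145 mm above its release height, with wrist force near zero.
- **Bystanders:** the yellow grip and the jar lid were within 0.2 px of their starting places in the side view.
- **Disagreement:** my first fit of the bar line in the wrist image was thrown off by a shadow (x 576 mm, −11.6°). A refit on clean rows gave 572 mm and −14.0°, which agreed with the top camera to about 1 mm.
- **Not measured:** I judged the hook's final position and lean by eye, not as numbers. No check failed.

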